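# Stand the tall bisque bottle on the banding wheel

### The job

Take the taller of the two long-necked clay bottles from the plywood ware board and stand it upright on the middle of the metal banding wheel, ready for glazing. It is top-heavy and best held by the neck: keep it upright all the way and set it down gently instead of dropping it. Leave the shorter bottle and the tumbler on the board where they stand.

Things in the scene. Friction and masses are not known exactly. Their poses are not given: they have to be found in the camera images.
- tall_mid (a point): centre of the tall bottle to be moved: loose, round, plain buff clay, 190 mm high, 0.27 to 0.53 kg. Going up: foot 40 mm across, shoulder 66 mm across at 104 mm, straight neck 30 mm across from 135 mm to the top. The point is 95 mm above its underside (neck: 40 to 95 mm above the point); z is its axis, up. It tips over if leant some 11 degrees. Starts upright on the ware board.
- wheel_top (a point): centre of the flat top of the banding wheel: a fixed bare metal disc 180 mm across with concentric rings, its top 55 mm above the table; it does not turn; z points up. A glaze jar 75 mm high stands beyond it and a brush lies on its robot side, both clear of it. It may be left or right of the ware board.
- short_mid (a point): centre of the short bottle, to be left alone: same clay and form but 120 mm high, shoulder 66 mm across; the point is 60 mm above its underside. Loose. The ware board is a fixed plywood plank 170 x 350 mm, 18 mm thick; both bottles and the tumbler stand on it in a row, some 115 mm apart, in any order.
- tumbler_mid (a point): centre of the tumbler, to be left alone: an open cup of the same clay, 68 mm across the rim and 80 mm high; the point is 40 mm above its underside. Loose on the ware board.
Things that resemble listed ones, but are neither listed nor needed, are in the scene too. What is shaped like the part that bears wheel_top but red is not meant.

How it is judged:
By the outcome, as a careful person would: the job done as asked, in the order asked, and still so for the second after the job is handed in, with the robot touching nothing.
It also fails if it takes over 51 s, if anything falls off the work surface, if the arm or the gripper's body presses on something with over 40 N, if the wrist force passes 120 N, or if a joint passes its speed limit or range.

### The arm

A 6-joint arm with a two-finger parallel gripper is mounted at the origin on the work surface. World frame = base frame: x ahead of the robot, y to its left, z up, the work surface at z = 0. Lengths are in m, angles in rad, forces in N, time in s.
With the tool pointing down it reaches from about 0.35 to 0.975 m from the base axis. Payload 4.9 kg.
Tool frame: the origin (TCP) lies midway between the tips of the shut fingers; the grasp point (between the pads) lies 19 mm behind it (manip.pinch_z is the distance from the TCP to the grasp point, in m); z points along the fingers, y is the direction in which the jaws open and shut (so a half turn about z gives the same grasp; the last joint's range is limited). The gripper opens to 85 mm and grips with 20 to 120 N. Pads are 22 mm wide; open, the fingers measure 114 mm over their backs; the gripper's body (76 mm by 85 mm) begins 54 mm behind the grasp point. The pads swing forward as they close: fully open they stand 13 mm farther back than shut.
Start: joints at [1.116, 0.053, 1.613, -0, 1.476, -0.119], TCP at [0.206, 0.59, 0.231] pointing down, gripper open.
Joint ranges: [-3.01, 3.01], [-1.01, 2.22], [0.06, 2.58], [-1.02, 4.17], [0.09, 2.62], [-3.14, 3.14]. Speed limits (rad/s): [2.57, 2.57, 3.14, 3.14, 3.14, 3.14].

### API

Orientations are given as a unit quaternion [w, x, y, z].
In Python, from plant import manip gives the robot as it stands.
- The arm moves only by the tool drive_tool, never from a script. Its argument "commands" is text: rows parted by semicolons, each of 5 numbers parted by spaces: the finger opening in mm, from 0 to 85.4, then the shift along the tool's x, y, z in units of 30 mm (1.0 is 30 mm), then the turn about the tool's z in degrees. A call has exactly 8 rows; each row shifts and turns the commanded pose from where the row before left it, along the tool's axes as they then stand; what a row does not reach is not made up. A row lasts 1/8 s, in which the tool goes at most 62.5 mm and 10.7 degrees, less where a joint would pass 70% of its speed; a pose out of reach is approached as far as the arm can. A call is refused whole if a number of a shift passes 1 or a number of a turn 10.7, either way. A call with a gripper value outside its range is refused whole. The fingers move at their own pace and stop on an object; the grip force is fixed at half the most. Time passes only in rows, so rows that do not move let the fingers close, or fill a call up. It gives the time, the measured TCP pose, the force and the opening at its end, in the units of the state.
- manip.state(): the state, without advancing time (a new reading comes with each control period).
- manip.grab_frame(name): name is "scene" or "side" or "wrist"; returns the picture (420x560x3 uint8, red, green, blue); there is no depth.
- manip.camera_params(name): a dict with "fx", "fy", "cx", "cy" (pixels), "xyz" and "orientation" of the camera in the world. Camera axes: x right, y down, z forward; pixel columns grow to the right and rows downward; lengths in m; the calibration is good to about 2 mm. The wrist camera is an equidistant fisheye: a pixel r from the principal point sees the ray r / f radians off the axis. A picture is of the moment at which its call begins: read the wrist's pose just before it. camera_params takes no time and is no camera call; for the wrist camera it gives the pose at the moment of the call.
- manip.job_done(): hands the job in, once; it reports no verdict.
The state is a dict: "time": time; "joint_pos": joint angles; "joint_vel": joint speeds; "joint_efforts": joint torques, N m; "tool_pos": TCP position; "tool_rot": TCP orientation; "contact_force": force on the tool from outside, world axes, zero at the start; "ft_torque": the same for the moment, N m; "gripper_width": opening from 0.0 (shut) to 1.0 (fully open).
Only numpy, scipy, OpenCV 4.12 (cv2) and the standard library are available. Lean on these libraries where they do the work, as an engineer would, in place of code of your own. Each camera call takes 0.05 s, during which the arm holds its last target. There are 200 camera calls.

## Working session

There is one attempt and no reset: what is moved stays moved. The work goes in short steps, Python scripts to look and compute and a tool call to move; the robot and the scene stay as the last step left them, time stands still between calls to the robot, and variables do not carry over. Pictures are saved under pics/ and viewed, about 8 in all and at most 12, crops included, and the job is handed in when it is done.

Besides the shell and the picture viewer there is one more tool, called after "Request:" by a JSON object that holds its "op" and its "data". drive_tool: Moves the arm, as the interface text tells. Its arguments: {"type":"object","properties":{"commands":{"type":"string"}},"required":["commands"]}

```bash
mkdir -p pics; python3 - <<'E'
from plant import manip
import cv2,numpy as np,json
s=manip.state();print(s)
print(manip.pinch_z)
for n in ("scene","side"):
    im=manip.grab_frame(n);cv2.imwrite(f"pics/{n}0.png",im[:,:,::-1]);print(n,manip.camera_params(n))
print(manip.camera_params("wrist"))
E
```

```text
{'time': 0.0, 'joint_pos': array([ 1.11600414e+00,  5.33386726e-02,  1.61431498e+00, -3.28833904e-06,
        1.47594969e+00, -1.18970536e-01]), 'joint_vel': array([ 7.15591448e-05, -8.26035532e-04,  1.57515635e-03,  7.51466172e-04,
        3.54370661e-04,  7.67529939e-04]), 'joint_efforts': array([ 6.56818975e-04, -3.93683803e+01, -3.70174456e+01, -2.58724464e-05,
        7.06340492e-03,  5.71570204e-07]), 'tool_pos': array([0.20567529, 0.5895341 , 0.23006174]), 'tool_rot': array([-2.82904945e-04,  1.67122684e-01,  9.85935595e-01, -9.64720051e-04]), 'contact_force': array([ 0.66322865,  0.26008502, -0.42394976]), 'ft_torque': array([-0.00908888, -0.01285849,  0.0219848 ]), 'gripper_width': 0.9967620327635135}
0.0187
scene {'fx': 460.8060628863032, 'fy': 460.8060628863032, 'cx': 277.10322978614, 'cy': 213.84524322160289, 'xyz': array([ 1.24943209, -0.26078204,  0.69671704]), 'orientation': array([-0.38135694,  0.70127332,  0.53498436, -0.27672072])}
side {'fx': 484.3461866058296, 'fy': 484.3461866058296, 'cx': 278.2248800021729, 'cy': 207.8013364252544, 'xyz': array([ 0.35934828, -0.93561958,  0.7214347 ]), 'orientation': array([-0.46699395,  0.88316079, -0.0360913 ,  0.02531983])}
{'fx': 325.19226210127806, 'fy': 325.19226210127806, 'cx': 274.8963656182628, 'cy': 210.3723284369167, 'xyz': array([0.14345976, 0.6128267 , 0.37368585]), 'orientation': array([0.11167041, 0.8075216 , 0.57390736, 0.07790335])}
```

View pics/scene0.png

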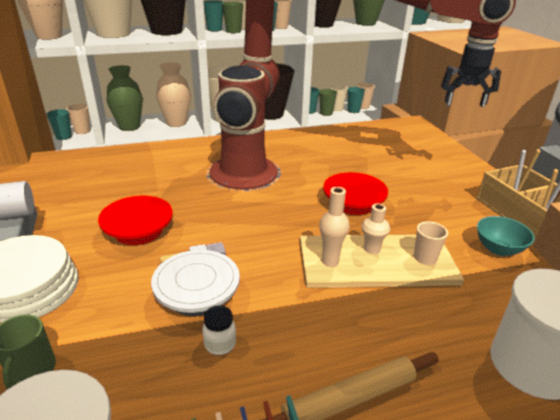

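View pics/side0.png

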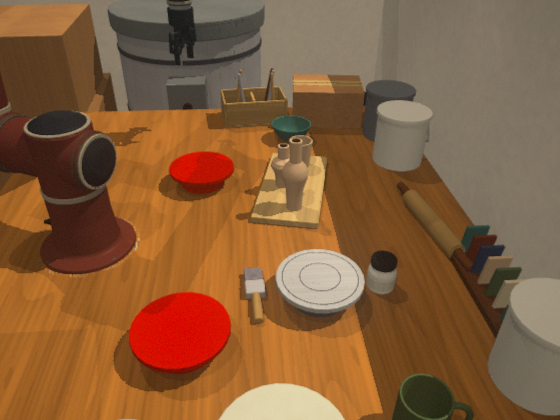

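Scene: tall bottle has its mouth at about (338,193) and foot at (333,262), short bottle (376,210), tumbler (430,240). The grey-white banding wheel is at (196,280), and the red decoy discs are at (136,220) and (355,192). The plate stack at (25,270) is also a look-alike for the wheel. In the side view, the tall bottle's mouth is at about (296,143) and its foot at (294,207). The wheel is at (320,280) and the red discs at (202,170) and (180,332). I'll crop in on my choice.

```bash
cat > h.py <<'E'
import numpy as np,cv2
from scipy.spatial.transform import Rotation as R
def rot(q): return R.from_quat(np.roll(q,-1)).as_matrix()
def ray(c,u,v): return rot(c['orientation'])@np.array([(u-c['cx'])/c['fx'],(v-c['cy'])/c['fy'],1])
def onz(c,u,v,z):
    d=ray(c,u,v);return c['xyz']+d*(z-c['xyz'][2])/d[2]
def proj(c,p):
    q=rot(c['orientation']).T@(np.array(p)-c['xyz']);return np.array([q[0]/q[2]*c['fx']+c['cx'],q[1]/q[2]*c['fy']+c['cy']])
def two(c1,a,c2,b):
    d1,d2=ray(c1,*a),ray(c2,*b);t=np.linalg.lstsq(np.c_[d1,-d2],c2['xyz']-c1['xyz'],rcond=None)[0]
    p,q=c1['xyz']+t[0]*d1,c2['xyz']+t[1]*d2;return (p+q)/2,np.linalg.norm(p-q)
E
python3 - <<'E'
from h import *
from plant import manip
for n,box in (("scene",(140,240,260,320)),("side",(260,240,380,330))):
    c=manip.camera_params(n);im=cv2.imread(f"pics/{n}0.png");x0,y0,x1,y1=box
    hsv=cv2.cvtColor(im,cv2.COLOR_BGR2HSV);m=np.zeros(im.shape[:2],np.uint8)
    m[y0:y1,x0:x1]=((hsv[y0:y1,x0:x1,1]<60)&(hsv[y0:y1,x0:x1,2]>140))*255
    m=cv2.morphologyEx(m,cv2.MORPH_OPEN,np.ones((3,3)))
    ct=max(cv2.findContours(m,cv2.RETR_EXTERNAL,cv2.CHAIN_APPROX_NONE)[0],key=cv2.contourArea)
    P=np.array([onz(c,*p[0],.055)[:2] for p in ct]);(ce,r)=cv2.minEnclosingCircle(P.astype(np.float32))
    print(n,cv2.fitEllipse(ct),"bbox",cv2.boundingRect(ct),"wheel",ce,r,"median",[(P.min(0)+P.max(0))/2,P.max(0)-P.min(0)])
a=cv2.imread("pics/scene0.png")[180:280,310:410];b=cv2.imread("pics/side0.png")[125:225,250:350]
cv2.imwrite("pics/crop.png",cv2.resize(np.hstack([a,b]),None,fx=4,fy=4,interpolation=cv2.INTER_CUBIC))
E
```

```text
scene ((196.02383422851562, 278.6483459472656), (63.55826187133789, 88.62030029296875), 72.94760131835938) bbox (152, 243, 87, 69) wheel (0.5041528940200806, -0.20521758496761322) 0.110226109623909 median [array([ 0.51068405, -0.21308881]), array([0.20348391, 0.17703421])]
side ((319.8726501464844, 279.2037658691406), (58.873477935791016, 87.93994140625), 96.02357482910156) bbox (276, 250, 88, 60) wheel (0.5140290856361389, -0.21419742703437805) 0.0898417979478836 median [array([ 0.51418845, -0.21499776]), array([0.17825072, 0.17648494])]
```

View pics/crop.png

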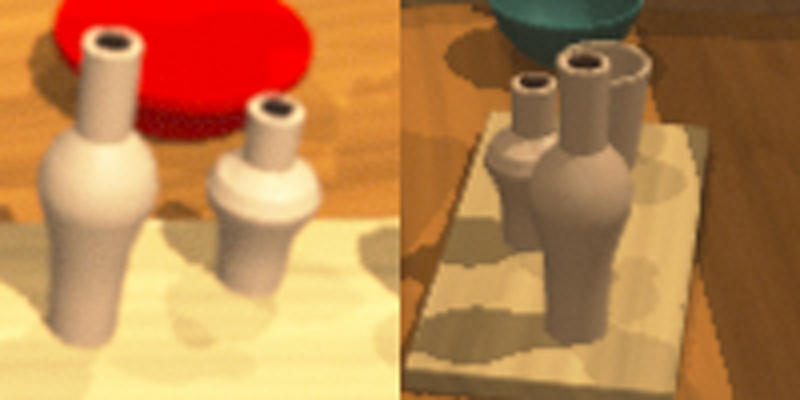

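The crop confirms the choice. The tall bottle's mouth is at scene (338,190.5) and side (296,140.5). The short bottle's mouth is at scene (379.2,206.7) and side (283.5,145.2).

```bash
python3 - <<'E'
from h import *
from plant import manip
A,B=[manip.camera_params(n) for n in("scene","side")]
for n,a,b,z in (("tall",(338,190.5),(296,140.5),.208),("short",(379.2,206.7),(283.5,145.2),.138),("tumb",(431,231),(304,141),.098)):
    print(n,two(A,a,B,b),onz(A,*a,z),onz(B,*b,z))
print("foot",onz(A,331,264,.018),onz(B,294,207,.018))
print(proj(A,(.514,-.214,.055)),proj(B,(.514,-.214,.055)))
q=manip.state()['tool_rot'];print(rot(q))
E
```

```text
tall (array([0.49765994, 0.09512575, 0.20820684]), np.float64(0.0005189531310069823)) [0.49692646 0.09555188 0.208     ] [0.49774136 0.09499058 0.208     ]
short (array([0.48004852, 0.2087121 , 0.13906217]), np.float64(0.0007052739321689836)) [0.47806467 0.21001451 0.138     ] [0.48032173 0.21006259 0.138     ]
tumb (array([0.54884879, 0.30685421, 0.10141077]), np.float64(0.0024374123163211753)) [0.54324384 0.31163996 0.098     ] [0.54998012 0.3111007  0.098     ]
foot [0.50615957 0.09365222 0.018     ] [0.49850065 0.09429483 0.018     ]
[195.11805459 276.78724144] [319.52365295 276.79799088]
[[-9.44155367e-01  3.29499641e-01 -7.93862422e-04]
 [ 3.29500543e-01  9.44153856e-01 -1.69970108e-03]
 [ 1.89477371e-04 -1.86635999e-03 -9.99998240e-01]]
```

Tall bottle axis is at (0.4975, 0.095), with the mouth triangulated at z = 0.208, which matches the expected 0.018 + 0.190. The wheel is at (0.514, -0.214), radius 90 mm. The plan is to approach from above at TCP z of about 0.255, then lower to TCP z of about 0.163, which puts the pads at 0.182 on the neck.

Request:
{"op": "drive_tool", "data": {"commands": "85 -0.5 -0.4 -0.3 0; 85 -0.9 -0.75 -0.3 0; 85 -0.95 -0.8 -0.2 0; 85 -0.95 -0.8 0 0; 85 -0.95 -0.8 0 0; 85 -0.95 -0.8 0 0; 85 -0.95 -0.8 0 0; 85 -0.95 -0.8 0 0"}}

```text
time: 1.1
tool_pos: [0.3489, 0.3493, 0.2558]
tool_rot: [0.0, 0.167, 0.986, 0.0]
contact_force: [-0.2, -0.1, 1.4]
gripper_width: 0.995
```

Request:
{"op": "drive_tool", "data": {"commands": "85 -0.95 -0.8 0 0; 85 -0.95 -0.8 0 0; 85 -0.95 -0.8 0 0; 85 -0.95 -0.8 0 0; 85 -0.95 -0.8 0 0; 85 -0.95 -0.8 0 0; 85 -0.9 -0.8 0 0; 85 -0.5 -0.5 0 0"}}

```text
time: 2.1
tool_pos: [0.4893, 0.106, 0.2558]
tool_rot: [0.0, 0.168, 0.986, -0.0]
contact_force: [-0.1, -0.5, 0.2]
gripper_width: 0.992
```

Request:
{"op": "drive_tool", "data": {"commands": "85 -0.35 -0.3 0 0; 85 -0.2 -0.2 0 0; 85 0 0 0 0; 85 0 0 0 0; 85 0 0 0 0; 85 0 0 0 0; 85 0 0 0 0; 85 0 0 0 0"}}

```text
time: 3.1
tool_pos: [0.4996, 0.0889, 0.2553]
tool_rot: [0.0, 0.167, 0.986, -0.0]
contact_force: [0.8, 0.2, -0.4]
gripper_width: 1.0
```

Request:
{"op": "drive_tool", "data": {"commands": "85 0.13 0.18 0 0; 85 0 0 0 0; 85 0 0 0 0; 85 0 0 0 0; 85 0 0 0 0; 85 0 0 0 0; 85 0 0 0 0; 85 0 0 0 0"}}

```text
time: 4.1
tool_pos: [0.4977, 0.0952, 0.2553]
tool_rot: [-0.0, 0.167, 0.986, -0.0]
contact_force: [-0.6, 0.3, -0.1]
gripper_width: 0.995
```

```bash
python3 - <<'E'
from h import *
from plant import manip
c=manip.camera_params("wrist");im=manip.grab_frame("wrist")
def pw(p):
    q=rot(c['orientation']).T@(np.array(p)-c['xyz']);t=np.arctan2(np.hypot(q[0],q[1]),q[2]);e=q[:2]/np.hypot(*q[:2])
    return e*t*c['fx']+[c['cx'],c['cy']]
im=np.ascontiguousarray(im[:,:,::-1])
p=pw((.4975,.0952,.208));print(p,manip.state()['tool_pos'])
cv2.drawMarker(im,tuple(int(round(x)) for x in p),(255,0,0),cv2.MARKER_CROSS,8)
cv2.imwrite("pics/w1.png",im)
E
```

```text
[273.04014424 230.05943603] [0.49777679 0.09515503 0.25531025]
```

View pics/w1.png

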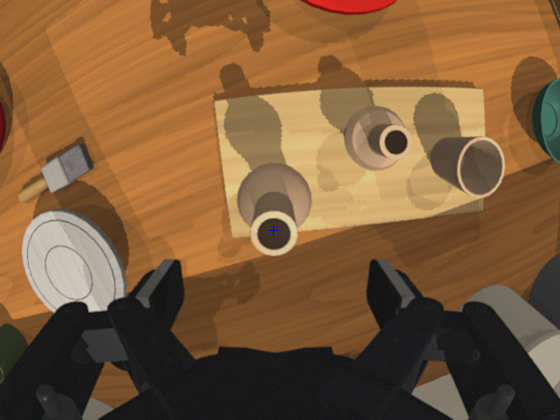

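The wrist picture shows the mouth at (274,233), against a prediction of (273,230), so it agrees to about 1–2 mm. The neck lies centred between the fingers. Now I descend.

Request:
{"op": "drive_tool", "data": {"commands": "85 0 0 0.3 0; 85 0 0 0.5 0; 85 0 0 0.5 0; 85 0 0 0.5 0; 85 0 0 0.5 0; 85 0 0 0.4 0; 85 0 0 0.3 0; 85 0 0 0.1 0"}}

```text
time: 5.15
tool_pos: [0.4975, 0.0952, 0.1616]
tool_rot: [-0.0, 0.167, 0.986, -0.0]
contact_force: [-0.2, 0.6, 0.6]
gripper_width: 0.999
```

Request:
{"op": "drive_tool", "data": {"commands": "70 0 0 0 0; 60 0 0 0 0; 52 0 0 0 0; 46 0 0 0 0; 42 0 0 0 0; 39 0 0 0 0; 37 0 0 0 0; 36 0 0 0 0"}}

```text
time: 6.15
tool_pos: [0.4978, 0.0952, 0.1623]
tool_rot: [-0.0, 0.167, 0.986, 0.0]
contact_force: [-0.3, -0.5, -0.3]
gripper_width: 0.425
```

Request:
{"op": "drive_tool", "data": {"commands": "34 0 0 0 0; 33 0 0 0 0; 32 0 0 0 0; 31 0 0 0 0; 30 0 0 0 0; 28 0 0 0 0; 22 0 0 0 0; 15 0 0 0 0"}}

```text
time: 7.15
tool_pos: [0.4978, 0.095, 0.1625]
tool_rot: [0.0, 0.167, 0.986, -0.0]
contact_force: [-1.3, -1.1, 1.5]
gripper_width: 0.339
```

Request:
{"op": "drive_tool", "data": {"commands": "10 0 0 0 0; 5 0 0 0 0; 0 0 0 0 0; 0 0 0 0 0; 0 0 0 0 0; 0 0 0 -0.05 0; 0 0 0 -0.1 0; 0 0 0 -0.15 0"}}

```text
time: 8.15
tool_pos: [0.497, 0.0955, 0.1702]
tool_rot: [-0.001, 0.167, 0.986, 0.0]
contact_force: [1.0, 0.1, -4.8]
gripper_width: 0.34
```

```bash
python3 - <<'E'
from h import *
from plant import manip
s=manip.state();print(s['tool_pos'],s['gripper_width']*85.4,s['contact_force'],s['ft_torque'])
a=manip.grab_frame("scene")[150:290,280:460,::-1];b=manip.grab_frame("side")[90:230,220:400,::-1]
cv2.imwrite("pics/g1.png",cv2.resize(np.hstack([a,b]),None,fx=2.2,fy=2.2,interpolation=cv2.INTER_CUBIC))
E
```

```text
[0.49696921 0.09546062 0.17019986] 29.051852616414273 [ 1.02794797  0.10477999 -4.78492914] [-0.02963443  0.0117747  -0.03474064]
```

View pics/g1.png

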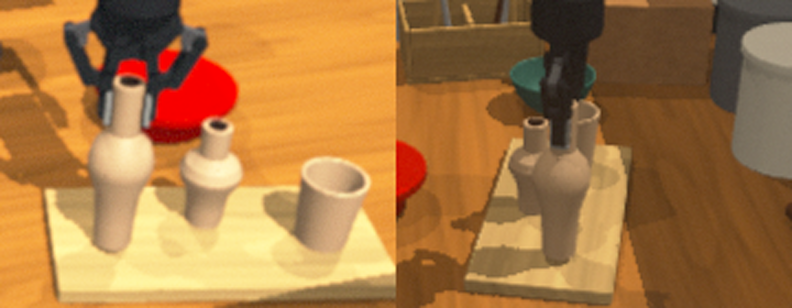

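The neck is gripped at 29 mm, the weight is about 4.8 N, and the bottle hangs upright with its foot just clear of the board. The short bottle and tumbler are undisturbed. Next I lift.

Request:
{"op": "drive_tool", "data": {"commands": "0 0 0 -0.2 0; 0 0 0 -0.35 0; 0 0 0 -0.45 0; 0 0 0 -0.5 0; 0 0 0 -0.5 0; 0 0 0 -0.4 0; 0 0 0 -0.25 0; 0 0 0 -0.1 0"}}

```text
time: 9.25
tool_pos: [0.4979, 0.0952, 0.2543]
tool_rot: [0.0, 0.167, 0.986, 0.0]
contact_force: [-0.4, -0.2, -4.5]
gripper_width: 0.33
```

Request:
{"op": "drive_tool", "data": {"commands": "0 -0.02 -0.05 0 0; 0 -0.05 -0.12 0 0; 0 -0.08 -0.2 0 0; 0 -0.12 -0.3 0 0; 0 -0.16 -0.38 0 0; 0 -0.18 -0.44 0 0; 0 -0.2 -0.49 0 0; 0 -0.2 -0.5 0 0"}}

```text
time: 10.25
tool_pos: [0.5019, 0.0137, 0.2538]
tool_rot: [0.0, 0.167, 0.986, -0.0]
contact_force: [0.9, -0.8, -3.9]
gripper_width: 0.332
```

Request:
{"op": "drive_tool", "data": {"commands": "0 -0.2 -0.5 0 0; 0 -0.2 -0.5 0 0; 0 -0.2 -0.5 0 0; 0 -0.2 -0.5 0 0; 0 -0.2 -0.5 0 0; 0 -0.2 -0.5 0 0; 0 -0.2 -0.5 0 0; 0 -0.2 -0.5 0 0"}}

```text
time: 11.25
tool_pos: [0.5077, -0.1153, 0.2538]
tool_rot: [0.0, 0.167, 0.986, -0.0]
contact_force: [0.5, -0.7, -4.2]
gripper_width: 0.336
```

Request:
{"op": "drive_tool", "data": {"commands": "0 -0.2 -0.5 0 0; 0 -0.2 -0.5 0 0; 0 -0.2 -0.48 0 0; 0 -0.18 -0.42 0 0; 0 -0.15 -0.35 0 0; 0 -0.12 -0.28 0 0; 0 -0.08 -0.2 0 0; 0 -0.05 -0.1 0 0"}}

```text
time: 12.25
tool_pos: [0.5131, -0.2062, 0.2538]
tool_rot: [-0.0, 0.167, 0.986, 0.0]
contact_force: [0.3, 0.3, -4.1]
gripper_width: 0.337
```

Request:
{"op": "drive_tool", "data": {"commands": "0 0 0 0 0; 0 0 0 0 0; 0 0 0 0 0; 0 0 0 0 0; 0 0 0 0 0; 0 0 0 0 0; 0 0 0 0 0; 0 0 0 0 0"}}

```text
time: 13.25
tool_pos: [0.5131, -0.206, 0.2538]
tool_rot: [-0.0, 0.167, 0.986, -0.0]
contact_force: [0.4, -0.0, -4.2]
gripper_width: 0.333
```

```bash
python3 - <<'E'
from h import *
from plant import manip
s=manip.state();print(s['tool_pos'],s['gripper_width']*85.4,s['contact_force'])
a=manip.grab_frame("scene")[130:330,120:300,::-1];b=manip.grab_frame("side")[130:330,220:400,::-1]
cv2.imwrite("pics/p1.png",cv2.resize(np.hstack([a,b]),None,fx=2.2,fy=2.2,interpolation=cv2.INTER_CUBIC))
E
```

```text
[ 0.51306885 -0.20598697  0.25381024] 28.444861853942108 [ 0.44000449 -0.02139498 -4.24741924]
```

View pics/p1.png

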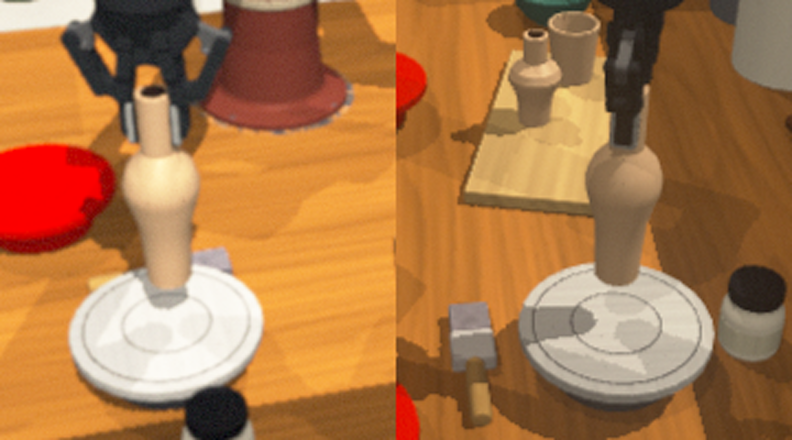

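The bottle is upright above the wheel and 8 mm short in y. The ring centre at scene (196.4,276.8) matches the projected wheel centre. I'll correct the offset and lower most of the way.

Request:
{"op": "drive_tool", "data": {"commands": "0 -0.04 -0.08 0 0; 0 -0.05 -0.1 0.1 0; 0 -0.03 -0.08 0.25 0; 0 0 0 0.35 0; 0 0 0 0.35 0; 0 0 0 0.3 0; 0 0 0 0.15 0; 0 0 0 0.1 0"}}

```text
time: 14.35
tool_pos: [0.5139, -0.2145, 0.2056]
tool_rot: [-0.0, 0.167, 0.986, 0.0]
contact_force: [0.5, 0.8, -3.9]
gripper_width: 0.335
```

Request:
{"op": "drive_tool", "data": {"commands": "0 0 0 0.02 0; 0 0 0 0.02 0; 0 0 0 0.02 0; 0 0 0 0.02 0; 0 0 0 0.02 0; 0 0 0 0.02 0; 0 0 0 0 0; 0 0 0 0 0"}}

```text
time: 15.35
tool_pos: [0.5139, -0.2145, 0.2022]
tool_rot: [0.0, 0.167, 0.986, -0.0]
contact_force: [-0.4, -0.8, -4.4]
gripper_width: 0.332
```

Request:
{"op": "drive_tool", "data": {"commands": "0 0 0 0.015 0; 0 0 0 0.015 0; 0 0 0 0.015 0; 0 0 0 0.015 0; 0 0 0 0.015 0; 0 0 0 0 0; 0 0 0 0 0; 0 0 0 0 0"}}

```text
time: 16.35
tool_pos: [0.5139, -0.2146, 0.2]
tool_rot: [0.0, 0.167, 0.986, -0.0]
contact_force: [0.1, -0.3, -4.6]
gripper_width: 0.339
```

Request:
{"op": "drive_tool", "data": {"commands": "0 0 0 0.015 0; 0 0 0 0.015 0; 0 0 0 0.015 0; 0 0 0 0 0; 0 0 0 0 0; 0 0 0 0 0; 0 0 0 0 0; 0 0 0 0 0"}}

```text
time: 17.35
tool_pos: [0.5143, -0.2148, 0.1995]
tool_rot: [0.001, 0.167, 0.986, -0.0]
contact_force: [-0.6, 1.1, 4.8]
gripper_width: 0.336
```

Contact is at TCP z = 0.1995, as predicted, and the wheel now carries the bottle. I open gradually.

Request:
{"op": "drive_tool", "data": {"commands": "28 0 0 0 0; 29 0 0 0 0; 30 0 0 0 0; 31 0 0 0 0; 32 0 0 0 0; 34 0 0 0 0; 37 0 0 0 0; 40 0 0 0 0"}}

```text
time: 18.35
tool_pos: [0.5139, -0.2145, 0.1986]
tool_rot: [0.0, 0.167, 0.986, 0.0]
contact_force: [0.7, -0.0, -0.3]
gripper_width: 0.468
```

Request:
{"op": "drive_tool", "data": {"commands": "46 0 0 0 0; 54 0 0 0 0; 64 0 0 0 0; 74 0 0 0 0; 85 0 0 0 0; 85 0 0 0 0; 85 0 0 0 0; 85 0 0 0 0"}}

```text
time: 19.35
tool_pos: [0.5139, -0.2145, 0.1986]
tool_rot: [0.0, 0.167, 0.986, -0.0]
contact_force: [0.4, -0.9, -0.3]
gripper_width: 0.998
```

Request:
{"op": "drive_tool", "data": {"commands": "85 0 0 -0.2 0; 85 0 0 -0.4 0; 85 0 0 -0.6 0; 85 0 0 -0.7 0; 85 0 0 -0.7 0; 85 0 0 -0.7 0; 85 0 0 -0.4 0; 85 0 0 -0.2 0"}}

```text
time: 20.35
tool_pos: [0.5141, -0.2146, 0.3166]
tool_rot: [0.0, 0.167, 0.986, -0.0]
contact_force: [0.4, 0.2, 0.1]
gripper_width: 0.993
```

```bash
python3 - <<'E'
from h import *
from plant import manip
s=manip.state();print(s['tool_pos'],s['gripper_width'],s['contact_force'],s['time'])
A,B=[manip.camera_params(n) for n in("scene","side")]
print(proj(A,(.514,-.214,.245)),proj(B,(.514,-.214,.245)),proj(A,(.514,-.214,.055)),proj(B,(.514,-.214,.055)))
a=manip.grab_frame("scene")[130:330,120:300,::-1];b=manip.grab_frame("side")[130:330,220:400,::-1]
cv2.imwrite("pics/f1.png",cv2.resize(np.hstack([a,b]),None,fx=2.2,fy=2.2,interpolation=cv2.INTER_CUBIC))
E
```

```text
[ 0.51406223 -0.21462696  0.31660405] 0.993146844428778 [0.38454287 0.21289219 0.14283946] 20.35
[186.96073113 198.81982598] [325.73347314 198.19747698] [195.11805459 276.78724144] [319.52365295 276.79799088]
```

View pics/f1.png

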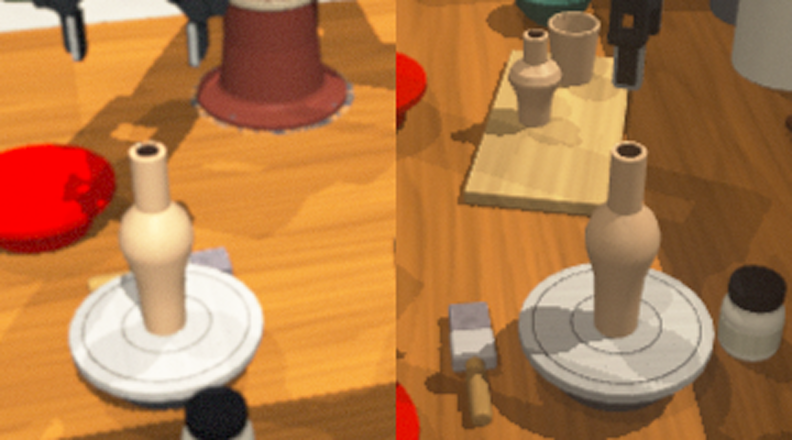

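The bottle stands upright in the inner ring. Its mouth is at scene (187.3,198.2) and side (325.5,198.6), against predictions of (187.0,198.8) and (325.7,198.2). The gripper is clear.

```bash
python3 -c "
from plant import manip
manip.job_done()"
```

```text
the job is handed in; nothing more can be done
```

The tall bottle now stands upright on the middle of the banding wheel. I gripped it by the neck, lifted and carried it vertically, lowered it in sub-millimetre steps until it touched, and released it slowly. I handed the job in after about 20 s of robot time, against the 51 s limit.

- **Placement:** in the last pictures the mouth is within about 1 pixel (roughly 1–2 mm) of where an upright, centred bottle should show in both fixed cameras.
- **Forces:** the wrist read about 5 N upward when the bottle touched the wheel, and about zero after release. The gripper was well above the bottle at the end.
- **Other items:** the short bottle and tumbler look unmoved on the board, judged by eye from the pictures rather than measured again.
- **Disagreements:** the wheel centre measured from the scene camera was off by up to about 10 mm because its mask picked up the disc's edge. I used the side camera's value instead, where the radius came out at 90 mm as specified. No other check disagreed.

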